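# Feed one rod sample from its gravity feeder

### The arm

A 6-joint arm with a two-finger parallel gripper is mounted at the origin on a cart in front of the work surface, level with it; the furniture and walls round the work are solid. World frame = base frame: x ahead of the robot, y to its left, z up, the work surface at z = 0. Lengths are in m, angles in rad, forces in N, time in s.
With the tool pointing down it reaches from about 0.325 to 0.9 m from the base axis. Payload 6.1 kg.
Tool frame: the origin (TCP) lies on the centre line of the jaws, within the pads' length; the fingertips stand 8 mm ahead of it and the grasp point (between the pads) lies 11 mm behind it; y points along the fingers, x is the direction in which the jaws open and shut, and the axes are right-handed (so a half turn about y gives the same grasp; the last joint's range is limited). The gripper opens to 87 mm and grips with 3 to 60 N. Pads are 19 mm wide; open, the fingers measure 117 mm over their backs; the gripper's body (75 mm by 190 mm) begins 51 mm behind the grasp point.
Start: joints at [1.111, 0.22, 1.526, -0, 1.395, -0.126], TCP at [0.205, 0.59, 0.204] pointing down, gripper open.
Joint ranges: [-2.98, 2.98], [-0.91, 2.08], [0.09, 2.57], [-1.24, 4.39], [0.2, 2.65], [-2.68, 2.68]. Speed limits (rad/s): [2.57, 2.57, 3.01, 3.14, 3.14, 3.14].

### API

Orientations are given as a rotation vector (axis times angle).
In Python, from cell import manip, jaws, kin, readout, vision, ticket, nets gives the robot as it stands. Calls block until the motion is done:
- manip.reach(position, orientation): joint-space move of the TCP to a pose.
- manip.movel(position, rot=None, feed=0.15): straight line of the TCP; rot=None keeps the orientation; feed is the mean speed in m/s.
- manip.movej(angles): joint-space move.
- jaws.set_gripper(opening, force=None): finger opening in m; force is the grip in N (None keeps the last); returns when the fingers have stopped.
- manip.sleep(seconds).
- kin.ik(position, orientation): joint angles nearest the present ones, or None.
- readout.state(): the state.
- vision.get_image(name): name is "side" or "top"; returns a dict with "image" (384x512x3 uint8, red, green, blue), "K" (3x3 intrinsics, pixels), "eye" and "rotation" of the camera in the world. Camera axes: x right, y down, z forward; pixel columns grow to the right and rows downward; lengths in m; the calibration is good to about 2 mm. A picture is of the moment at which its call begins. There is no depth.
A pose or a line that the arm cannot do raises manip.IKError and nothing moves.
- ticket.job_done(): hands the job in, once; it reports no verdict.
Trained networks look in a picture, given as the dict that the camera call returned (one of the last four; its "shot" number tells which), for a name from the list of things; names that differ only in an ending like _2 or _b are one class to them, and where a whole thing is asked for, a point or a joint stands for the part that bears it (a point fixed in the world has none). Each returns a list of dicts, best first, with "confidence" (0 to 1); they miss things now and then, are a little off and sometimes report something else, mostly with a low value. They report only what shows in the picture. A call takes as long as a camera call. They do not tell look-alikes from the thing itself.
- nets.boxes_of(name, picture): "rect" ([left, top, right, bottom] in pixels, round what is visible of it).
The state is a dict: "clock": time; "joints": joint angles; "joint_vel": joint speeds; "joint_torque": joint torques, N m; "tool_pos": TCP position; "tcp_rot": TCP orientation; "contact_force": force on the tool from outside, world axes, zero at the start; "torque": the same for the moment, N m; "finger_gap": finger opening in m.
Only numpy, scipy, OpenCV 4.12 (cv2) and the standard library are available. Lean on these libraries where they do the work, as an engineer would, in place of code of your own. Each camera call takes 0.05 s, during which the arm holds its last target.

### The job

The next hardness test needs one rod sample. Three gravity feeders stand on the bench, for thick steel rods, thin steel pins and steel balls: with the fingertips press the black thumb key of the feeder that holds the thick rods lightly down, so that one rod rolls to the open front end of its chute, then let the key come back up and draw the hand away. Feed only one rod, touch none of the rods, and leave the other two feeders and the things around them alone.

Things in the scene. Friction and masses are not known exactly. Their poses are not given: they have to be found in the camera images.
- rod_feeder: Feeder for the thick rods; fixed: aluminium chute 50 mm wide, sloping 24 degrees down to its front (-x), on a dark base 128 x 82 mm. Three rods lie across it behind a steel gate blade that rises through its floor; the low end before the gate is empty, with a 12 mm end stop. Rear end 81 mm high. Origin: underside of the base, mid-length, under the chute's centre line; x uphill, y left, z up.
- rod_feeder_key (a joint): Thumb key on the rod feeder's right side, a lever hinged at its rear: 0 at rest (up), stop at 0.20 rad (12 mm down at the pad); 2 N at first, 4 N at the stop, springs back up when let go. From 0.15 rad (9 mm) the gate is down: the first rod rolls off within about half a second while a second blade holds the rest, which roll down to the gate when the key comes up. A shorter press feeds nothing.
- rod_feeder_pad (a point): Middle of the top face of that key's pad, a level black plate 24 x 22 mm with ribs, 80 mm above the bench at rest; x = -14, y = -40 mm from the feeder's origin, 19 mm beside the rods' ends (the first rod's top is 24 mm lower, the third's 10 mm). Goes down with the key.
- rod_feeder_outlet (a point): Where the centre of a rod lies when it rests against the end stop at the low front end of the rod feeder's chute.
- rod_feeder_front (a point): Where the centre of the foremost waiting rod lies, against the gate of the rod feeder.
- rod_1: First (lowest) of the three waiting rods: turned steel rod, 18 mm thick, 42 mm long, 80 g, lying across the chute. Origin at its centre, its length along its y.
- rod_2: Second waiting rod, alike, 18 mm farther up the chute.
- rod_3: Third waiting rod, alike, the uppermost.
- pin_feeder: Feeder of the same make and size for thin pins (12 mm thick, 42 mm long); its own key is on its right side at the same place. To be left alone.
- pin_feeder_key (a joint): Key of the pin feeder, as that of the rod feeder; must stay at 0.
- ball_feeder: Narrower feeder of the same make for steel balls (18 mm), chute 26 mm wide; its own key is on its right side, 28 mm from its centre line. To be left alone.
- ball_feeder_key (a joint): Key of the ball feeder, as that of the rod feeder; must stay at 0.
- pin_1: First (lowest) pin in the pin feeder; origin at its centre.
- pin_2: Second pin in the pin feeder; origin at its centre.
- pin_3: Third pin in the pin feeder; origin at its centre.
- ball_1: First (lowest) ball in the ball feeder; origin at its centre.
- ball_2: Second ball in the ball feeder; origin at its centre.
- ball_3: Third ball in the ball feeder; origin at its centre.
- v_anvil: Loose black V anvil, 41 x 41 x 47 mm, standing to the right of the feeders; origin under its middle. To be left alone.
- loupe: Loose black stand loupe, 39 mm wide, 32 mm high, behind the V anvil; origin under its middle. To be left alone.
- indenter_tube: Loose small white tube with a red cap, 24 mm wide, 60 mm high, behind the loupe; origin under its middle. To be left alone.
Things that resemble listed ones, but are neither listed nor needed, are in the scene too. What is shaped like the rod_1 but turquoise is not meant.

How it is judged:
By the outcome, as a careful person would: the job done as asked, in the order asked, and still so for the second after the job is handed in, with the robot touching nothing.
It also fails if it takes over 32 s, if anything falls off the work surface, if the arm or the gripper's body presses on something with over 40 N, if the wrist force passes 120 N, or if a joint passes its speed limit or range.

## Working session

There is one attempt and no reset: what is moved stays moved. The work goes in short steps, each a Python script; the robot and the scene stay as the last script left them, time stands still between calls to the robot, and variables do not carry over. Pictures are saved under pics/ and viewed, and the job is handed in when it is done.

```bash
ls; mkdir -p pics
python3 - <<'E'
from cell import manip, jaws, kin, readout, vision, ticket, nets
import cv2
for n in ("side","top"):
    p=vision.get_image(n)
    cv2.imwrite(f"pics/{n}0.png",cv2.cvtColor(p["image"],cv2.COLOR_RGB2BGR))
    print(n,p["K"].tolist() if hasattr(p["K"],'tolist') else p["K"],p["eye"],p["rotation"])
    for c in ("rod_feeder","rod_feeder_key","pin_feeder","ball_feeder","rod_1","pin_1","ball_1","v_anvil"):
        print(c,[([round(float(v)) for v in d["rect"]],round(float(d["confidence"]),2)) for d in nets.boxes_of(c,p)])
s=readout.state();print({k:s[k] for k in("clock","tool_pos","tcp_rot","contact_force","finger_gap")})
E
```

```text
pics
side [[465.09645098195074, 0.0, 264.43822671488925], [0.0, 465.09645098195074, 186.2155822879461], [0.0, 0.0, 1.0]] [0.36772441 0.21043044 1.00922761] [-0.52267546  2.90724035 -0.75834265]
rod_feeder [([170, 261, 235, 322], 0.66), ([281, 219, 287, 221], 0.32)]
rod_feeder_key [([175, 263, 215, 279], 0.63)]
pin_feeder [([280, 140, 331, 190], 0.75), ([177, 263, 215, 279], 0.23)]
ball_feeder [([260, 195, 312, 249], 0.56), ([170, 262, 235, 320], 0.56)]
rod_1 [([217, 238, 227, 264], 0.68), ([272, 197, 302, 216], 0.61), ([180, 276, 194, 296], 0.6), ([198, 282, 211, 304], 0.55), ([189, 283, 200, 302], 0.49), ([281, 214, 289, 224], 0.27)]
pin_1 [([302, 156, 306, 168], 0.57), ([310, 157, 313, 170], 0.45)]
ball_1 [([274, 212, 282, 218], 0.44), ([281, 218, 287, 221], 0.42)]
v_anvil [([336, 129, 353, 149], 0.54)]
top [[426.8853538731099, 0.0, 250.36358890949455], [0.0, 426.8853538731099, 194.8497585245136], [0.0, 0.0, 1.0]] [ 0.4369239  -0.26833111  1.10040092] [-2.1809409   2.15658523 -0.08186707]
rod_feeder [([137, 140, 178, 196], 0.89)]
rod_feeder_key [([161, 145, 177, 175], 0.46)]
pin_feeder [([289, 187, 330, 240], 0.85)]
ball_feeder [([230, 192, 262, 240], 0.81), ([139, 140, 183, 195], 0.27)]
rod_1 [([144, 156, 160, 165], 0.57), ([149, 168, 163, 174], 0.53), ([191, 168, 211, 176], 0.4)]
pin_1 [([139, 139, 179, 193], 0.71), ([298, 212, 311, 221], 0.56), ([297, 217, 317, 224], 0.45)]
ball_1 [([162, 148, 175, 173], 0.56), ([236, 216, 244, 226], 0.54), ([237, 212, 240, 214], 0.53), ([237, 205, 245, 212], 0.5)]
v_anvil [([143, 160, 162, 170], 0.69), ([339, 231, 364, 249], 0.61)]
{'clock': 0.9, 'tool_pos': array([0.20476914, 0.59049815, 0.20435945]), 'tcp_rot': array([-1.34879911, -0.95993956,  0.95985498]), 'contact_force': array([-0.27299493,  0.63281833,  0.11304736]), 'finger_gap': 0.08708736337904704}
```

View images.

Run:
```python
import cv2
a=cv2.imread("pics/side0.png");b=cv2.imread("pics/top0.png")
cv2.imwrite("pics/side0c.png",cv2.resize(a[110:350,140:390],None,fx=2.5,fy=2.5,interpolation=cv2.INTER_CUBIC)[:600])
cv2.imwrite("pics/top0c.png",cv2.resize(b[110:290,110:390],None,fx=2.8,fy=2.8,interpolation=cv2.INTER_CUBIC))
```

```text
(no output)
```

View pics/side0c.png

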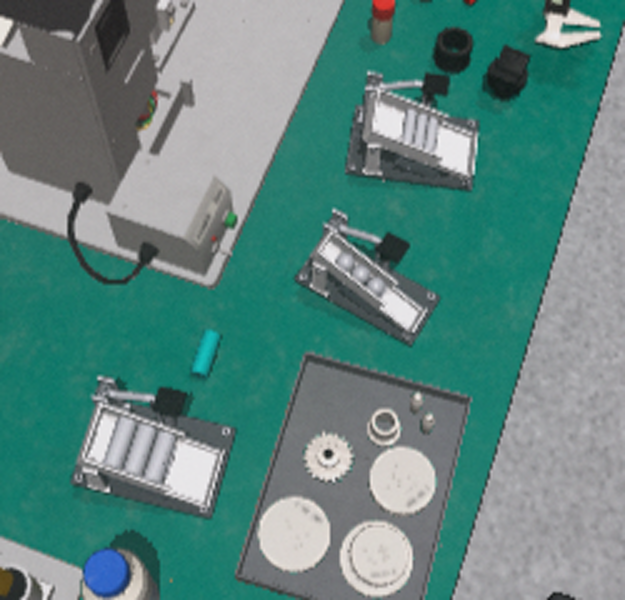

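View pics/top0c.png

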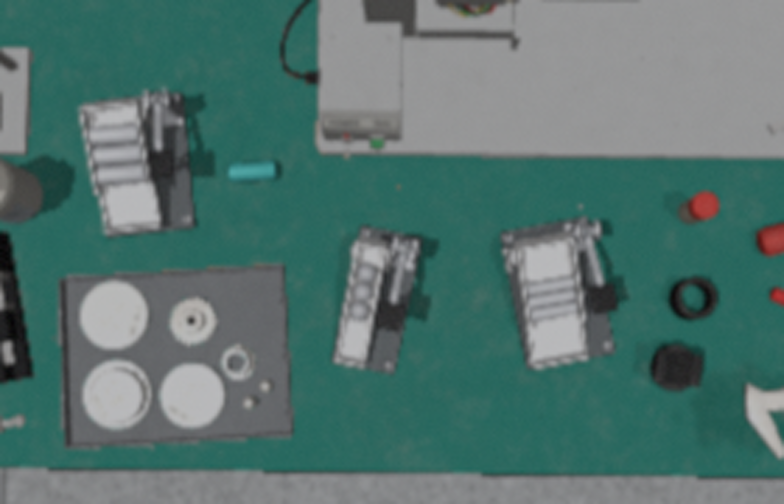

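View pics/side0.png

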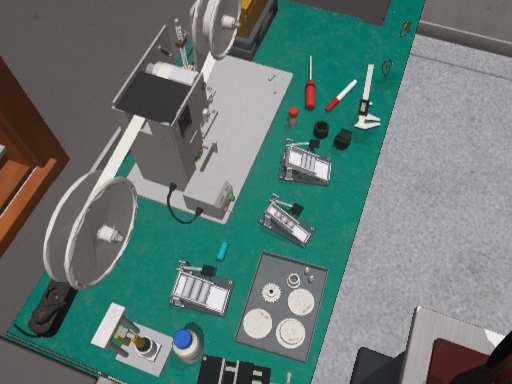

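View pics/top0.png

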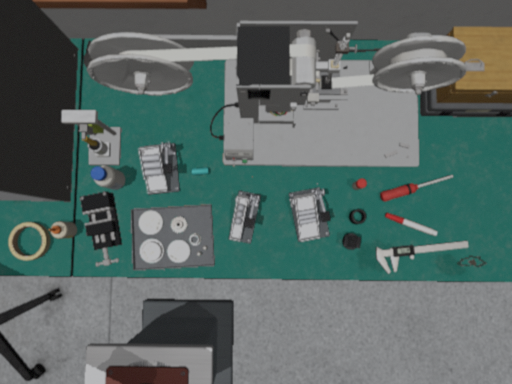

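```bash
cat > h.py <<'E'
import numpy as np, cv2
from scipy.spatial.transform import Rotation as Ro
CAM={"side":dict(K=np.array([[465.09645098195074,0,264.43822671488925],[0,465.09645098195074,186.2155822879461],[0,0,1]]),eye=np.array([0.36772441,0.21043044,1.00922761]),R=Ro.from_rotvec([-0.52267546,2.90724035,-0.75834265]).as_matrix()),
"top":dict(K=np.array([[426.8853538731099,0,250.36358890949455],[0,426.8853538731099,194.8497585245136],[0,0,1]]),eye=np.array([0.4369239,-0.26833111,1.10040092]),R=Ro.from_rotvec([-2.1809409,2.15658523,-0.08186707]).as_matrix())}
def proj(n,P):
    c=CAM[n];q=(np.atleast_2d(P)-c["eye"])@c["R"];u=q@c["K"].T;return u[:,:2]/u[:,2:]
def ray(n,uv,z):
    c=CAM[n];d=c["R"]@np.linalg.inv(c["K"])@np.array([*uv,1.]);return c["eye"]+d*(z-c["eye"][2])/d[2]
E
python3 - <<'E'
from h import *
print(proj("top",[[0.205,0.59,0.204],[0.5,0,0],[0.5,0.3,0]]),proj("side",[[0.205,0.59,0.204],[.5,0,0],[.5,.3,0]]))
print("table edge",ray("top",(250,280),0),ray("top",(75,100),0))
for n,uv in (("top",(169,160)),("side",(208,271))): print(n,ray(n,uv,.08))
for uv in [(137,145),(178,140)]:pass
a=cv2.imread("pics/side0.png");b=cv2.imread("pics/top0.png")
cv2.imwrite("pics/sf.png",cv2.resize(a[255:330,160:245],None,fx=8,fy=8,interpolation=cv2.INTER_CUBIC))
cv2.imwrite("pics/tf.png",cv2.resize(b[135:205,130:190],None,fx=8,fy=8,interpolation=cv2.INTER_CUBIC))
E
```

```text
[[-159.22925589  340.68321736]
 [ 152.84203286  207.5508072 ]
 [  37.8551952   206.28051191]] [[284.92093049 886.00102931]
 [242.08300563 317.02919775]
 [182.06643808 470.20357387]]
table edge [ 0.31831292 -0.25380565  0.        ] [0.78371387 0.21669311 0.        ]
top [ 0.61124853 -0.05506771  0.08      ]
side [ 0.59107473 -0.04664979  0.08      ]
```

View pics/sf.png

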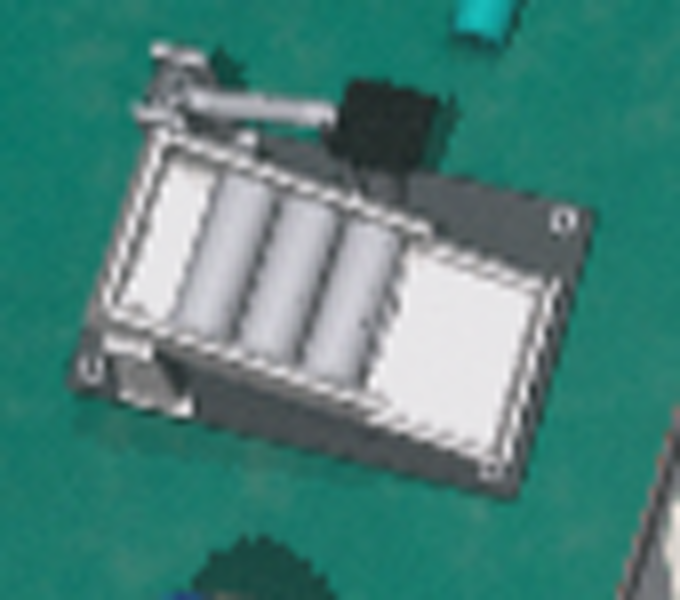

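View pics/tf.png

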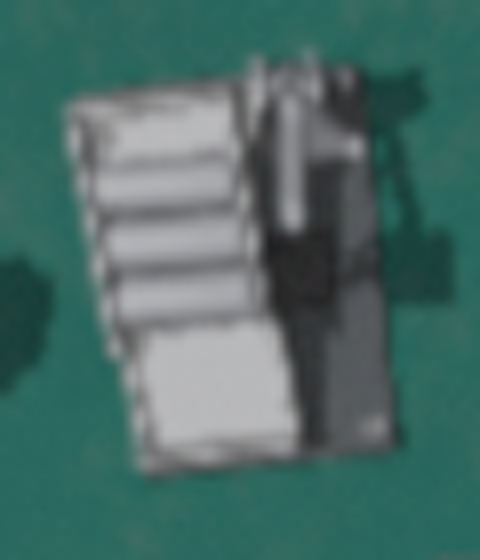

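```bash
cat > fit.py <<'E'
from h import *
from scipy.optimize import least_squares
def S(u,v): return ("side",(160+(u+.5)/8-.5,255+(v+.5)/8-.5))
def T(u,v): return ("top",(130+(u+.5)/8-.5,135+(v+.5)/8-.5))
for f,uv,z in (S(388,125),S(388,125),)and[(*S(388,125),.08),(*T(303,269),.08)]: print("pad",f,ray(f,uv,z))
obs=[(S(388,125),'pad',0),(T(303,269),'pad',0),
 (S(595,208),'b',(-.064,-1)),(S(518,495),'b',(-.064,1)),(S(70,390),'b',(.064,1)),
 (T(400,455),'b',(-.064,-1)),(T(368,66),'b',(.064,-1))]
def pts(p):
    x,y,th,yc=p;c,s=np.cos(th),np.sin(th);out=[]
    for (n,uv),k,a in obs:
        l=np.array([-.014,-.040,.08]) if k=='pad' else np.array([a[0],yc+a[1]*.041,.002])
        out.append(proj(n,[[x+c*l[0]-s*l[1],y+s*l[0]+c*l[1],l[2]]])[0]-uv)
    return np.array(out)
r=least_squares(lambda p:pts(p).ravel(),[.6,0,0,-.014],x_scale=[.01,.01,.1,.01])
print(r.x,"\n",pts(r.x).round(1))
x,y,th,_=r.x;c,s=np.cos(th),np.sin(th)
print("pad",x+c*-.014-s*-.04,y+s*-.014+c*-.04)
E
python3 fit.py
```

```text
pad side [ 0.59166402 -0.04830636  0.08      ]
pad top [ 0.59117443 -0.05185633  0.08      ]
[ 0.60156827 -0.00841183  0.11596716 -0.0119481 ] 
 [[ 0.  -0.7]
 [-0.8 -0.5]
 [ 1.1  0.2]
 [ 0.5  0.4]
 [-0.  -0.5]
 [-0.1 -0.6]
 [-0.4 -0.4]]
pad 0.5922905957845969 -0.04976306878256068
```

Run:
```python
from h import *
def tri(a,b):
    A=[];o=[]
    for n,uv in(("top",a),("side",b)):
        c=CAM[n];d=c["R"]@np.linalg.inv(c["K"])@np.array([*uv,1.]);d/=np.linalg.norm(d);A.append(np.eye(3)-np.outer(d,d));o.append(c["eye"])
    X=np.linalg.solve(A[0]+A[1],A[0]@o[0]+A[1]@o[1]);return X.round(3),[np.linalg.norm(M@(X-e)).round(3) for M,e in zip(A,o)]
for nm,a,b in(("reel hub tip",(140,85),(105,234)),("bluecap",(98,173),(182,338)),("blackbox corner",(240,27),(183,70)),("ctrl box green",(243,158),(231,197)),("bracket white",(79,116),(113,313)),("white bracket r",(95,116),(127,310))): print(nm,*tri(a,b))
# ground corner candidates
for z in(0,.3,.5): print(z,ray("top",(70,200),z).round(2),ray("top",(62,232),z).round(2),ray("side",(205,370),z).round(2))
b=cv2.imread("pics/top0.png");g=np.clip((b[:,:200]/255.)**.5*255,0,255).astype('uint8')
cv2.imwrite("pics/tl.png",cv2.resize(g[:300],None,fx=2,fy=2,interpolation=cv2.INTER_CUBIC))
```

```text
reel hub tip [ 0.761 -0.011  0.208] [np.float64(0.008), np.float64(0.008)]
bluecap [0.572 0.1   0.124] [np.float64(0.001), np.float64(0.001)]
blackbox corner [ 0.715 -0.242  0.459] [np.float64(0.039), np.float64(0.039)]
ctrl box green [ 0.62  -0.234  0.059] [np.float64(0.002), np.float64(0.002)]
bracket white [0.683 0.114 0.209] [np.float64(0.0), np.float64(0.0)]
white bracket r [0.688 0.096 0.162] [np.float64(0.008), np.float64(0.008)]
0 [0.52 0.22 0.  ] [0.43 0.23 0.  ] [0.53 0.13 0.  ]
0.3 [0.5  0.08 0.3 ] [0.43 0.1  0.3 ] [0.48 0.15 0.3 ]
0.5 [ 0.48 -0.    0.5 ] [0.44 0.01 0.5 ] [0.45 0.17 0.5 ]
```

View pics/tl.png

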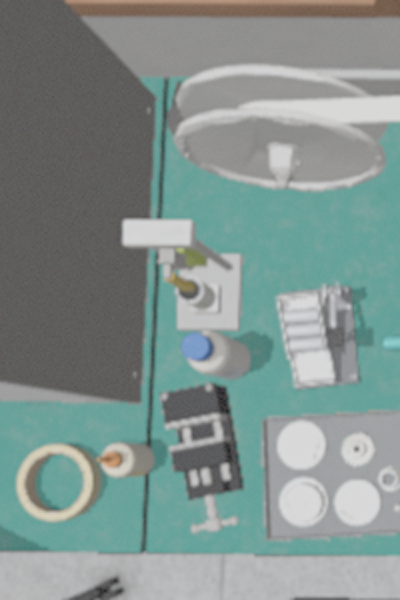

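```bash
cat >> h.py <<'E'
TH=0.116; PAD=np.array([.5920,-.0500])
def tip(lx,ly,z):
    c,s=np.cos(TH),np.sin(TH); return np.array([PAD[0]+c*lx-s*ly,PAD[1]+s*lx+c*ly,z+.008])
def rot(flip=False):
    c,s=np.cos(TH),np.sin(TH); f=-1 if flip else 1
    x=f*np.array([c,s,0]);y=np.array([0,0,-1.]);return Ro.from_matrix(np.c_[x,y,np.cross(x,y)]).as_rotvec()
E
python3 - <<'E'
from h import *
from cell import manip, jaws, kin, readout
s=readout.state();print(Ro.from_rotvec(s["tcp_rot"]).as_matrix().round(2),s["joints"])
for f in(0,1):
    for z in(.07,.2): print(f,z,kin.ik(tip(-.004,-.001,z),rot(f)))
    print(kin.ik([.40,-.04,.27],rot(f)))
r=s["tcp_rot"];
for p in([.205,.59,.27],[.13,.38,.27],[.14,.39,.25]): print(p,kin.ik(p,r))
E
```

```text
[[ 0.33  0.   -0.94]
 [ 0.94  0.    0.33]
 [ 0.   -1.   -0.  ]] [ 1.11090885e+00  2.20341006e-01  1.52652786e+00 -8.82751226e-06
  1.39467047e+00 -1.26107509e-01]
0 0.07 [-0.22079613  0.25983642  1.72854926  0.          1.15320697 -0.33679613]
0 0.2 [-0.22079613  0.13595296  1.61565957  0.          1.38998012 -0.33679613]
[-0.29646121 -0.37927467  1.96868825  0.          1.55217907 -0.41246121]
1 0.07 None
1 0.2 None
None
[0.205, 0.59, 0.27] [ 1.11021818e+00  1.85669854e-01  1.44441963e+00 -8.66938415e-06
  1.51144984e+00 -1.26799218e-01]
[0.13, 0.38, 0.27] [ 1.04419873e+00 -3.80370305e-01  1.96947802e+00 -5.11823445e-06
  1.55243116e+00 -1.92819086e-01]
[0.14, 0.39, 0.25] [ 1.03530985e+00 -3.37226284e-01  1.97447780e+00 -4.64941780e-06
  1.50428732e+00 -2.01707746e-01]
```

Run:
```python
from h import *
from cell import manip, jaws, kin, readout, vision
t=lambda m:print(m,round(readout.state()["clock"],2),readout.state()["tool_pos"].round(4),readout.state()["contact_force"].round(2),round(readout.state()["finger_gap"],4))
t("0")
jaws.set_gripper(0.0,5);t("closed")
manip.movej(kin.ik([.13,.38,.27],readout.state()["tcp_rot"]));t("retr")
manip.movej(kin.ik([.40,-.06,.27],rot()));t("swing")
manip.reach(tip(-.004,-.001,.14),rot());t("over")
for n in("side","top"):
    p=vision.get_image(n)["image"];cv2.imwrite(f"pics/{n}1.png",cv2.cvtColor(p,cv2.COLOR_RGB2BGR))
a=cv2.imread("pics/side1.png");b=cv2.imread("pics/top1.png")
cv2.imwrite("pics/c1.png",np.hstack([cv2.resize(a[150:330,110:280],(400,424)),cv2.resize(b[90:260,90:250],(399,424))]))
```

```text
0 0.9 [0.2048 0.5905 0.2044] [-0.27  0.63  0.11] 0.0871
closed 2.42 [0.2048 0.5905 0.2043] [ 0.31  0.07 -0.52] 0.0005
retr 3.35 [0.1303 0.3806 0.2703] [-0.11  0.43  0.16] 0.0009
swing 5.22 [ 0.4002 -0.0594  0.2699] [-0.21  0.22  1.05] 0.0007
over 6.12 [ 0.588  -0.051   0.1486] [-0.61  0.81  0.75] 0.0003
```

View pics/c1.png

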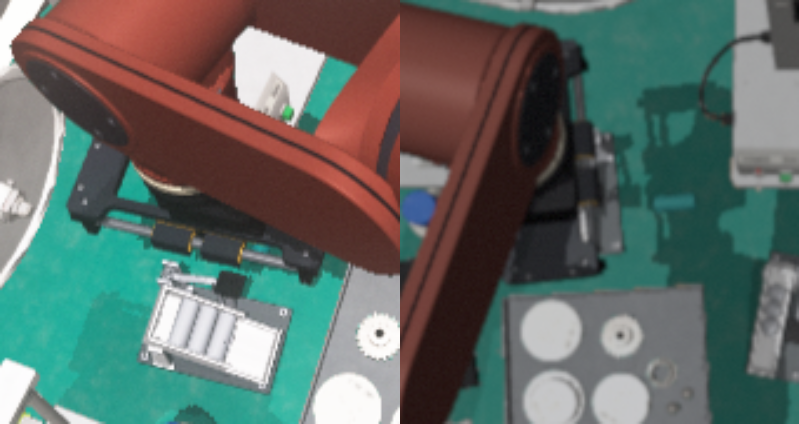

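Run:
```python
from h import *
for n,off,sc in(("side",(110,150),400/170),("top",(90,90),399/160)):
    P=[tip(-.004,-.001,z) -[0,0,.008] for z in(.14,.08,.2)]
    print(n,proj(n,P).round(1),((proj(n,P)-off)*sc).round())
a=cv2.imread("pics/side1.png")
cv2.imwrite("pics/c2.png",cv2.resize(a[215:295,140:250],None,fx=7,fy=7,interpolation=cv2.INTER_CUBIC))
```

```text
side [[207.1 259.3]
 [210.2 269.4]
 [203.5 247.9]] [[228. 257.]
 [236. 281.]
 [220. 230.]]
top [[161.8 165.5]
 [167.2 169.4]
 [155.6 161.1]] [[179. 188.]
 [193. 198.]
 [164. 177.]]
```

View pics/c2.png

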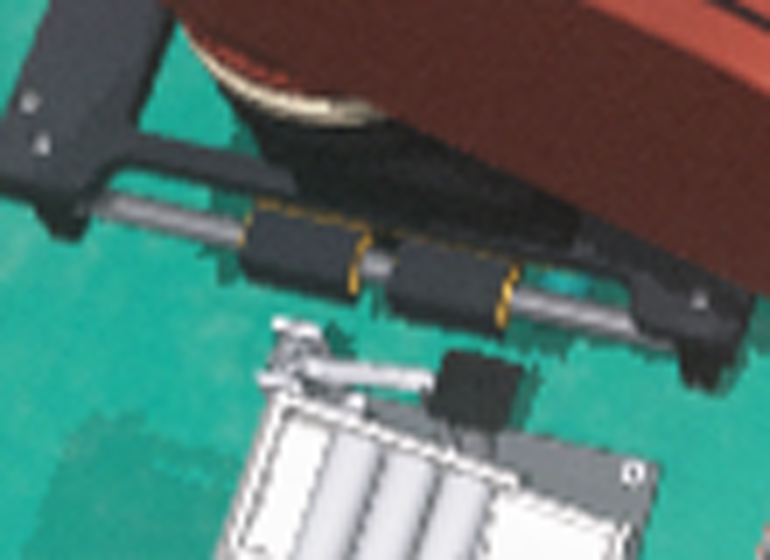

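Run:
```python
from h import *
from cell import manip, jaws, kin, readout, vision
manip.movel(tip(-.004,-.001,.092),feed=.06)
s=readout.state();print(s["clock"],s["tool_pos"].round(4),s["contact_force"].round(2))
p=vision.get_image("side")["image"];a=cv2.cvtColor(p,cv2.COLOR_RGB2BGR);cv2.imwrite("pics/side3.png",a)
cv2.imwrite("pics/c3.png",cv2.resize(a[215:325,140:250],None,fx=5,fy=5,interpolation=cv2.INTER_CUBIC))
print(proj("side",[tip(-.004,-.001,.084)]))
```

```text
7.1667 [ 0.5885 -0.0515  0.1004] [ 0.4  -0.45 -0.59]
[[209.6168013  267.45167104]]
```

View pics/c3.png

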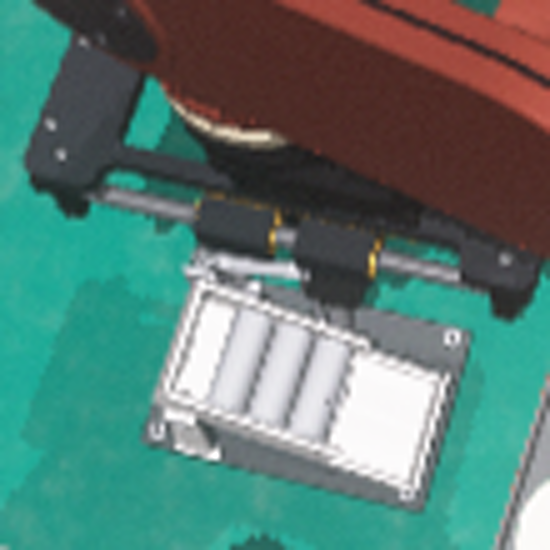

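Run:
```python
from h import *
from cell import manip, jaws, kin, readout, vision
def F(n=6):
    v=[]
    for _ in range(n): manip.sleep(.02); v.append(readout.state()["contact_force"][2])
    return float(np.mean(v))
f0=F(10);print("base",round(f0,2))
for z in(.083,.079,.0765,.074,.072,.071):
    manip.movel(tip(-.004,-.001,z),feed=.03);f=F()-f0
    print(z,round(readout.state()["tool_pos"][2]-.008,4),round(f,2),round(readout.state()["clock"],2))
    if f>7: print("stop");break
manip.sleep(.4)
p=vision.get_image("side")["image"];a=cv2.cvtColor(p,cv2.COLOR_RGB2BGR);cv2.imwrite("pics/side4.png",a)
cv2.imwrite("pics/c4.png",cv2.resize(a[215:325,140:250],None,fx=5,fy=5,interpolation=cv2.INTER_CUBIC))
```

```text
base 0.23
0.083 0.083 -0.46 7.93
0.079 0.0789 -0.14 8.32
0.0765 0.0765 -0.11 8.67
0.074 0.074 -0.1 9.02
0.072 0.072 0.04 9.37
0.071 0.071 -0.18 9.72
```

View pics/c4.png

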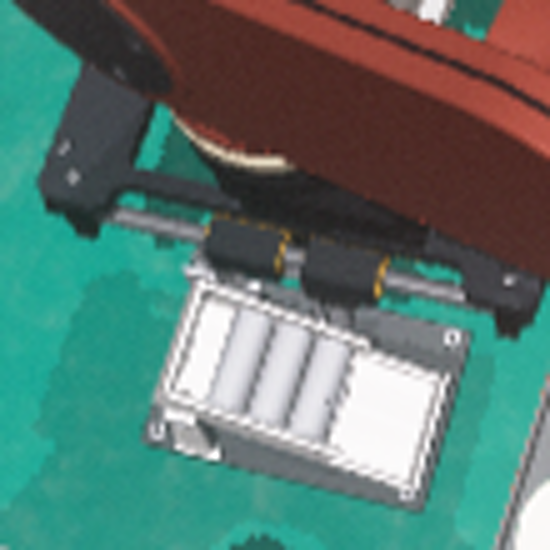

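Run:
```python
from h import *
from cell import readout, vision
s=readout.state();print(s["clock"],s["tool_pos"].round(4),s["contact_force"].round(2),s["torque"].round(2),s["finger_gap"])
def ov(n,off,im,sc):
    q=cv2.resize(im[off[1]:off[1]+110,off[0]:off[0]+110],None,fx=sc,fy=sc,interpolation=cv2.INTER_CUBIC)
    def box(x0,x1,y0,y1,z,col):
        P=[tip(a,b,z)-[0,0,.008] for a,b in((x0,y0),(x1,y0),(x1,y1),(x0,y1))]
        cv2.polylines(q,[((proj(n,P)-off+.5)*sc).astype(int)],True,col,1)
    box(-.012,.012,-.011,.011,.08,(0,255,255))
    box(-.019,.011,-.0105,.0085,.071,(255,0,255))
    box(-.004-.095,-.004+.095,-.001-.0375,-.001+.0375,.141,(255,0,0))
    return q
o=[]
for n,off in(("side",(140,215)),("top",(110,110))):
    a=cv2.cvtColor(vision.get_image(n)["image"],cv2.COLOR_RGB2BGR);cv2.imwrite(f"pics/{n}5.png",a)
    o.append(cv2.resize(ov(n,np.array(off),a,7),(400,400),interpolation=cv2.INTER_AREA)); cv2.imwrite(f"pics/o5{n}.png",cv2.resize(ov(n,np.array(off),a,7),(600,600)) )
```

```text
10.1667 [ 0.5881 -0.0515  0.079 ] [-0.54 -0.95 -0.12] [-0.11  0.04  0.02] 0.0002915221137900539
```

View pics/o5side.png

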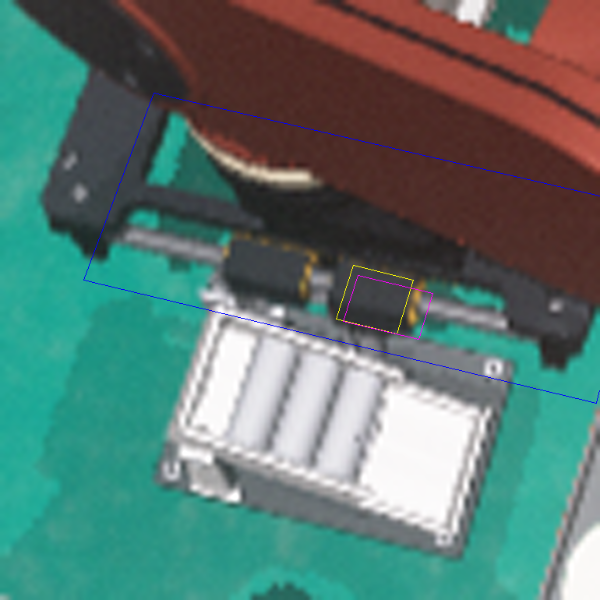

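View pics/o5top.png

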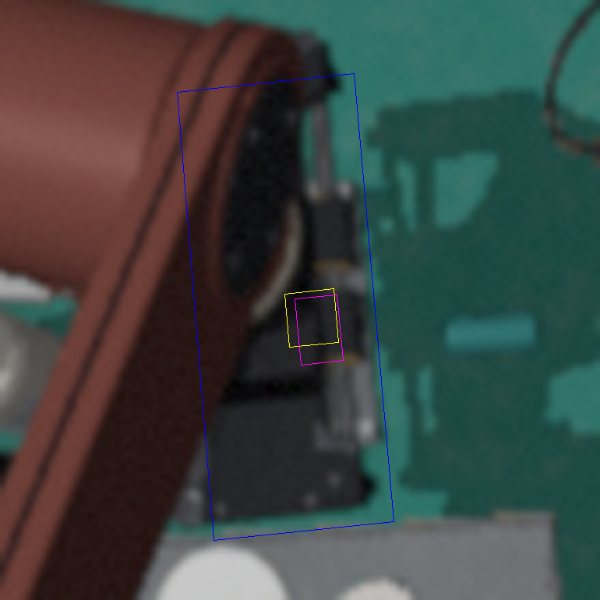

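Run:
```python
import cv2,numpy as np
o=[]
for n in("side0","side3","side5"):
    a=cv2.imread(f"pics/{n}.png")[248:298,172:238]
    o.append(cv2.resize(np.clip((a/255.)**.5*255,0,255).astype('uint8'),None,fx=6,fy=6,interpolation=cv2.INTER_CUBIC))
cv2.imwrite("pics/z.png",np.vstack([np.hstack(o[:2]),np.hstack([o[2],o[2]*0])]))
o=[]
for n in("top0","top1","top5"):
    a=cv2.imread(f"pics/{n}.png")[130:200,130:196]
    o.append(cv2.resize(np.clip((a/255.)**.5*255,0,255).astype('uint8'),None,fx=4,fy=4,interpolation=cv2.INTER_CUBIC))
cv2.imwrite("pics/zt.png",np.hstack(o))
```

```text
(no output)
```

View pics/z.png

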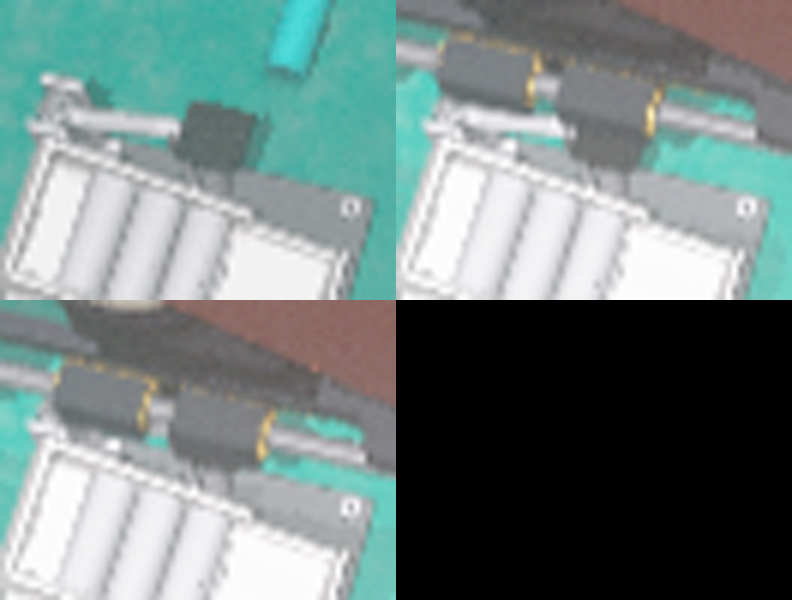

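View pics/zt.png

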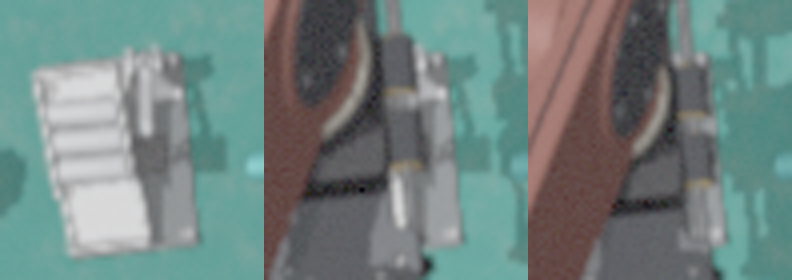

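Run:
```python
from h import *
from cell import manip, jaws, kin, readout, vision
def F(n=6):
    v=[]
    for _ in range(n): manip.sleep(.015); v.append(readout.state()["contact_force"])
    return np.mean(v,0)
for z in(.069,.067,.065,.063,.061):
    manip.movel(tip(-.004,-.001,z),feed=.04);f=F()
    print(z,f.round(2),round(readout.state()["clock"],2))
    if np.linalg.norm(f)>1.6: print("contact");break
```

```text
0.069 [-0.13 -0.17 -0.06] 10.62
0.067 [-0.03 -0.17  0.14] 10.97
0.065 [ 0.13 -0.27 -0.32] 11.32
0.063 [-0.21  0.13 -0.26] 11.67
0.061 [ 0.03  0.19 -0.  ] 12.02
```

Run:
```python
from h import *
from cell import readout, vision
s=readout.state();print(s["tool_pos"],Ro.from_rotvec(s["tcp_rot"]).as_matrix().round(3))
o=[]
for n,(x0,x1,y0,y1) in(("side",(165,245,240,310)),("top",(125,205,130,200))):
    a=cv2.cvtColor(vision.get_image(n)["image"],cv2.COLOR_RGB2BGR);cv2.imwrite(f"pics/{n}6.png",a)
    a=np.clip((a[y0:y1,x0:x1]/255.)**.5*255,0,255).astype('uint8');o.append(cv2.resize(a,None,fx=5,fy=5,interpolation=cv2.INTER_CUBIC))
cv2.imwrite("pics/z6.png",np.hstack(o))
```

```text
[ 0.5880997  -0.05145371  0.06894849] [[ 0.993 -0.    -0.116]
 [ 0.116  0.     0.993]
 [-0.    -1.     0.   ]]
```

View pics/z6.png

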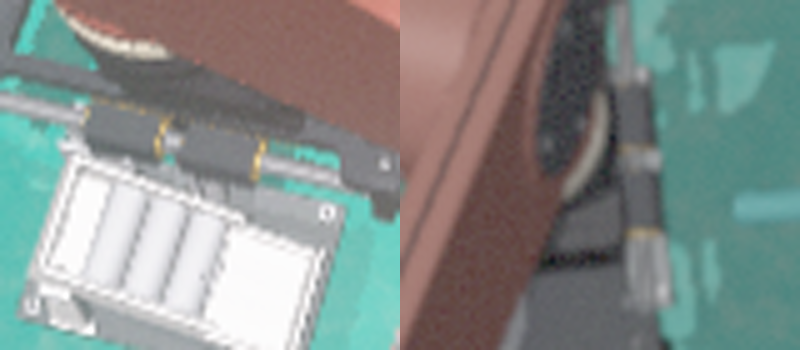

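Run:
```python
from h import *
O=np.array([.60157,-.00841]);c,s=np.cos(TH),np.sin(TH)
def loc(P): d=P[:2]-O; return np.array([c*d[0]+s*d[1],-s*d[0]+c*d[1]]).round(4)*1000
S=lambda u,v:(160+(u+.5)/8-.5,255+(v+.5)/8-.5)
T=lambda u,v:(130+(u+.5)/8-.5,135+(v+.5)/8-.5)
for z,a,b in((.047,(352,300),(182,294)),(.061,(230,252),(168,186))):
    print(loc(ray("side",S(*a),z)),loc(ray("top",T(*b),z)))
# shadow light dir from pad
sh=ray("top",T(422,268),0);print("pad shadow",sh,"light",(sh[:2]-PAD)/.08)
L=(sh[:2]-PAD)/.08
for z,nm in((.061,"6"),(.14,"1")):
    t=tip(-.004,-.001,z)-[0,0,.008];print(nm,proj("top",[[t[0]+L[0]*z,t[1]+L[1]*z,0]]))
a=cv2.imread("pics/top1.png");cv2.imwrite("pics/sh1.png",cv2.resize(np.clip((a[90:230,150:270]/255.)**.5*255,0,255).astype('uint8'),None,fx=4,fy=4))
a=cv2.imread("pics/top6.png");cv2.imwrite("pics/sh6.png",cv2.resize(np.clip((a[90:230,150:270]/255.)**.5*255,0,255).astype('uint8'),None,fx=4,fy=4))
```

```text
[-12.6  -0.4] [-13.4   2.8]
[19.3 -1.5] [18.2  1.1]
pad shadow [ 0.60397645 -0.07378675  0.        ] light [ 0.14970558 -0.29733441]
6 [[180.64138312 170.59224154]]
1 [[189.74073863 166.18874127]]
```

View pics/sh1.png

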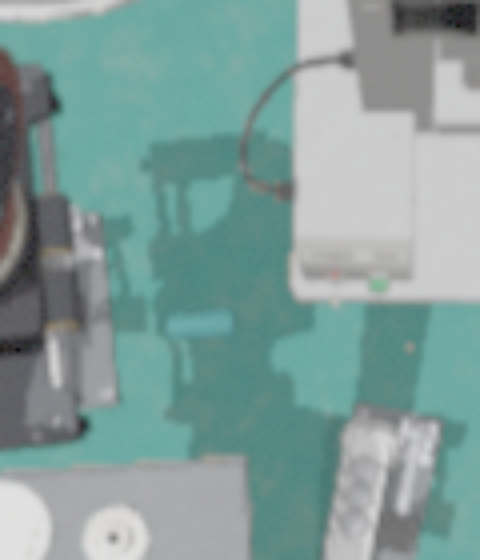

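View pics/sh6.png

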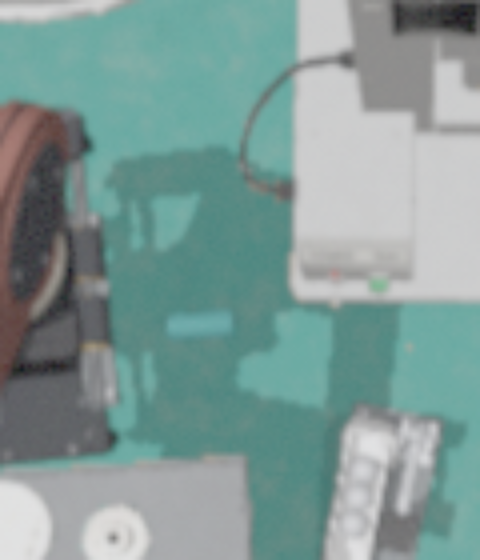

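Run:
```python
from h import *
from cell import manip, kin, readout, vision
manip.movel(tip(-.004,-.001,.12),feed=.15)
r=(Ro.from_rotvec([np.cos(TH)*.6,np.sin(TH)*.6,0])*Ro.from_rotvec(rot())).as_rotvec()
m=Ro.from_rotvec(r).as_matrix();print(m.round(2))
P=np.array([.57,-.05,.20]);q=kin.ik(P,r);print(q)
if q is not None:
    manip.movej(q)
    print(readout.state()["clock"],readout.state()["tool_pos"])
    o=[]
    for n in("side","top"):
        a=cv2.cvtColor(vision.get_image(n)["image"],cv2.COLOR_RGB2BGR);cv2.imwrite(f"pics/{n}7.png",a)
        t=P+m[:,1]*.008; pr=[proj(n,[X])[0] for X in(t,t-m[:,1]*.07,t+m[:,0]*.015,t-m[:,0]*.015)]
        print(n,np.round(pr,1))
        u,v=pr[0].astype(int);x0,y0=max(u-45,0),max(v-45,0);b=np.clip((a[y0:y0+90,x0:x0+90]/255.)**.6*255,0,255).astype('uint8');b=cv2.resize(b,(399,399),interpolation=cv2.INTER_CUBIC)
        for X in pr: cv2.circle(b,tuple(((X-[x0,y0]+.5)*399/90).astype(int)),3,(255,0,255),1)
        o.append(b)
    cv2.imwrite("pics/z7.png",np.hstack(o))
```

```text
[[ 0.99 -0.07 -0.1 ]
 [ 0.12  0.56  0.82]
 [ 0.   -0.83  0.56]]
[-0.52419781  0.31939992  1.53595496  0.47210321  1.66295468 -0.68722893]
13.1833 [ 0.56932849 -0.051443    0.19801464]
side [[211.8 255.3]
 [215.  223.4]
 [204.1 253.5]
 [219.5 257.1]]
top [[153.3 170.1]
 [165.9 163.9]
 [152.7 163.3]
 [153.9 177. ]]
```

View pics/z7.png

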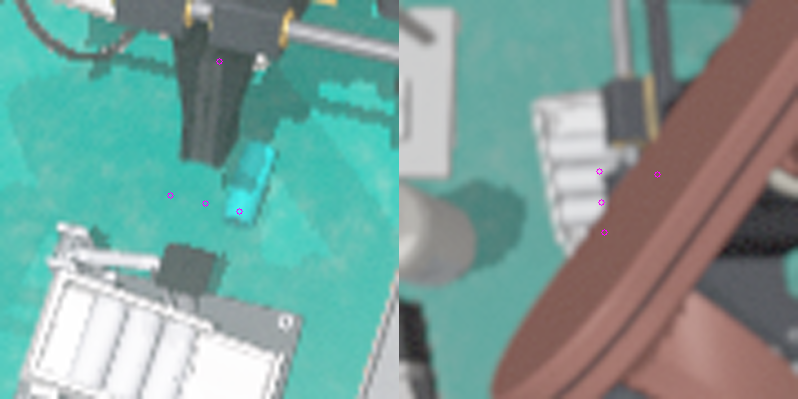

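Run:
```python
from h import *
from cell import manip, kin, readout, vision
def F(n=4):
    v=[]
    for _ in range(n): manip.sleep(.015); v.append(readout.state()["contact_force"])
    return np.mean(v,0)
manip.reach(tip(-.002,-.001,.10),rot())
manip.movel(tip(-.002,-.001,.064),feed=.1);f0=F(8);print("base",f0.round(2),readout.state()["clock"])
for z in(.061,.0595,.058,.0565,.055,.0535,.052,.0505):
    manip.movel(tip(-.002,-.001,z),feed=.04);f=F()-f0
    print(z,f.round(2),round(readout.state()["clock"],2))
    if np.linalg.norm(f)>1.3: print("contact");break
```

```text
base [ 0.38 -0.1   0.23] 14.45
0.061 [-0.15 -0.22 -0.18] 14.77
0.0595 [-0.59  0.06 -0.09] 15.08
0.058 [-0.18  0.46 -0.32] 15.4
0.0565 [-0.1  -0.14 -0.48] 15.72
0.055 [-0.65  0.09 -0.28] 16.03
0.0535 [-0.93  0.2   1.26] 16.35
contact
```

Run:
```python
from h import *
from cell import manip, kin, readout, vision
f0=np.array([.38,-.1,.0])
def F(n=6):
    v=[]
    for _ in range(n): manip.sleep(.015); v.append(readout.state()["contact_force"])
    return np.mean(v,0)
for z in(.053,.0515):
    manip.movel(tip(-.002,-.001,z),feed=.04);f=F()-f0
    print(z,f.round(2),round(readout.state()["clock"],2))
    if f[2]>6: print("stop");break
o=[]
for n,(x0,x1,y0,y1) in(("side",(165,245,240,310)),("top",(125,205,130,200))):
    a=cv2.cvtColor(vision.get_image(n)["image"],cv2.COLOR_RGB2BGR);cv2.imwrite(f"pics/{n}8.png",a)
    a=np.clip((a[y0:y1,x0:x1]/255.)**.5*255,0,255).astype('uint8');o.append(cv2.resize(a,None,fx=5,fy=5,interpolation=cv2.INTER_CUBIC))
cv2.imwrite("pics/z8.png",np.hstack(o))
```

```text
0.053 [-1.4  -0.65  2.84] 16.7
0.0515 [-1.74 -0.78  2.17] 17.05
```

View pics/z8.png

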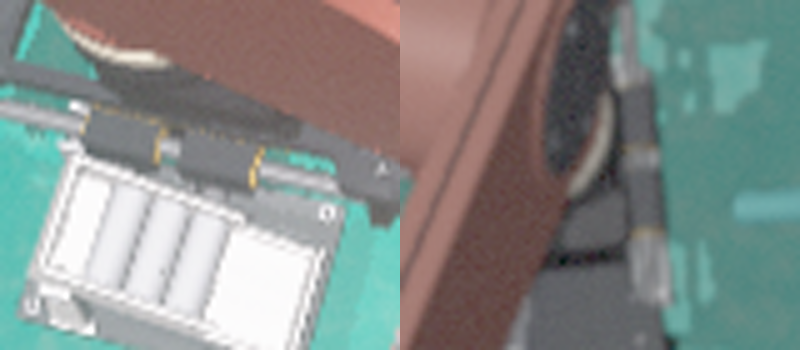

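Run:
```python
from h import *
from cell import manip, kin, readout, vision
f0=np.array([.38,-.1,.0])
def F(n=6):
    v=[]
    for _ in range(n): manip.sleep(.015); v.append(readout.state()["contact_force"])
    return np.mean(v,0)
for z in(.0485,.0465,.0455):
    manip.movel(tip(-.002,-.001,z),feed=.04);f=F()-f0
    print(z,f.round(2),round(readout.state()["clock"],2))
    if f[2]>6.5: print("stop");break
manip.sleep(.3)
o=[]
for n,(x0,x1,y0,y1) in(("side",(165,245,240,310)),):
    a=cv2.cvtColor(vision.get_image(n)["image"],cv2.COLOR_RGB2BGR);cv2.imwrite(f"pics/{n}9.png",a)
    a=np.clip((a[y0:y1,x0:x1]/255.)**.5*255,0,255).astype('uint8');o.append(cv2.resize(a,None,fx=5,fy=5,interpolation=cv2.INTER_CUBIC))
cv2.imwrite("pics/z9.png",np.hstack(o))
```

```text
0.0485 [-0.85 -0.65  2.24] 17.5
0.0465 [-2.53 -1.31  3.89] 17.85
0.0455 [-3.96 -1.1   4.55] 18.2
```

View pics/z9.png

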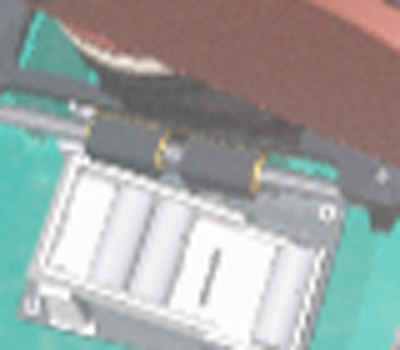

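Rod 1 has rolled to the end stop (at about pixel (221,298)), and the gate slot is visible at about (207,294). Two rods are still held. I'll release the key straight up and withdraw.

Run:
```python
from h import *
from cell import manip, kin, readout, vision
manip.movel(tip(-.002,-.001,.075),feed=.06)
print(readout.state()["contact_force"].round(2))
manip.movel(tip(-.002,-.001,.15),feed=.15)
manip.movej(kin.ik([.40,-.06,.27],rot()))
manip.sleep(.3)
s=readout.state();print(s["clock"],s["tool_pos"].round(3),s["contact_force"].round(2))
for n,(x0,x1,y0,y1) in(("side",(160,260,230,330)),("top",(120,220,120,220))):
    p=vision.get_image(n);a=cv2.cvtColor(p["image"],cv2.COLOR_RGB2BGR);cv2.imwrite(f"pics/{n}10.png",a)
a=cv2.imread("pics/side10.png")[110:350,140:390];b=cv2.imread("pics/top10.png")[120:240,110:230]
cv2.imwrite("pics/z10.png",np.hstack([cv2.resize(a,(417,400),interpolation=cv2.INTER_CUBIC),cv2.resize(b,(380,400),interpolation=cv2.INTER_CUBIC)]))
cv2.imwrite("pics/z10s.png",cv2.resize(cv2.imread("pics/side10.png")[255:330,160:245],None,fx=6,fy=6,interpolation=cv2.INTER_CUBIC))
```

```text
[-0.32  0.46 -0.19]
21.025 [ 0.4   -0.06   0.269] [-0.19  0.39 -0.5 ]
```

View pics/z10.png

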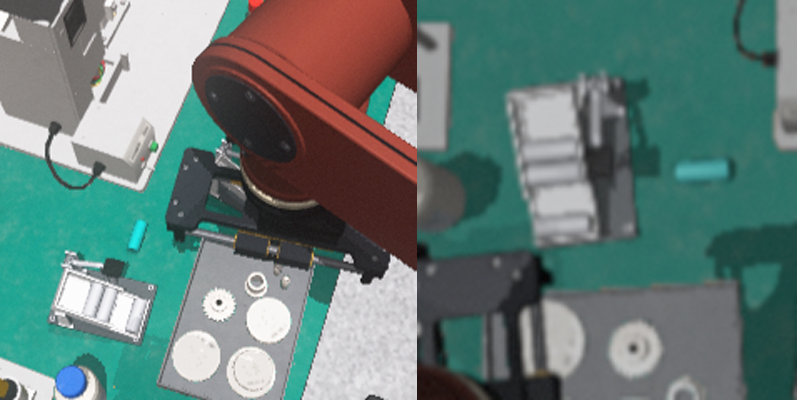

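View pics/z10s.png

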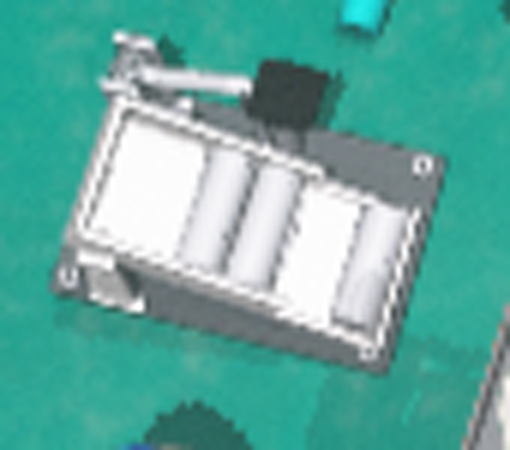

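The views show one rod against the end stop, two rods at the gate and the key back up. The hand is clear.

```bash
python3 -c "
from cell import ticket,readout
print(readout.state()['clock'],readout.state()['joint_vel']);ticket.job_done()"
```

```text
21.125 [-0.00169299 -0.00739272  0.00201559  0.00029404  0.00017298  0.0017158 ]
the job is handed in; nothing more can be done
```

I pressed the rod feeder's key down once with the closed fingertips. One rod rolled to the end stop. I then let the key come back up, drew the hand away and handed the job in at 21.1 s.

**Last checks:** The final side and top pictures show one rod at the end stop and two rods moved down to the gate. The key is up in its rest position. With the hand clear, the remaining wrist force reading was only noise. The largest push while pressing was about 4.5 N downwards, plus about 4 N sideways at the end. I did not move the hand over or touch the other two feeders, the anvil, the loupe or the tube. The last close-ups did not cover all of them.

**What disagreed:** The fingertips met the key about 25 mm lower than the stated tool dimensions predict. My first descent therefore stopped above the pad and touched nothing. A tilted look with the side camera showed the tips about 20 mm shorter than stated. I then felt for the pad by wrist force and pressed about 9 mm from first contact.

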